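# Reload the specimen-label unwinder

### The job

Reload the label unwinder: first lift the spent cardboard core off its spindle and leave it in the steel tray, then take the tall label roll with the narrow core and lower it gently over the spindle, without letting it drop, until it rests on the round platter. Then put the flanged metal hub on the spindle, wide flange down, flat on top of the roll, and last turn the drag dial until its white pointer stands at the one long, thick mark of its scale. Do not shift or tip the short wide-bore roll or the jars.

Things in the scene. Friction and masses are not known exactly. Their poses are not given: they have to be found in the camera images.
- unwinder: The label unwinder, a fixed white box 150 (its x) x 260 (its y) x 35 mm high on the table. Origin: centre of its underside. A round aluminium platter (110 mm across, 8 mm thick) with an upright steel spindle stands on its top at local (0, +70) mm; the drag dial on a round white scale (108 mm across) at local (0, -70) mm.
- seat (a point): Centre of the platter's top face at the foot of the spindle, 43 mm above the table; axes parallel to the unwinder's, z up along the spindle. The fixed spindle is 20 mm thick and rises 100 mm above this point; its last 12 mm taper to 10 mm.
- dial (a joint): Drag dial angle in rad, 0 to 4.712, growing clockwise seen from above. At 0 the white pointer points along the unwinder's -x; at value q it points along the local direction (-cos q, +sin q). Thin scale marks stand every 0.524 rad; the one long thick mark stands at 2.618 rad. The dial turns with slight friction and stays where it is left. It starts 0.6 to 1.4 rad short of the mark.
- dial_grip (a point): Point on the dial's vertical axis at the height to grip, 68 mm above the table. The dial is a black 64 mm disc with a bar across it, 60 mm long, 14 mm wide, to be gripped across its width; the bar rises 24 mm below to 7 mm above this point. The bar lies along this point's x axis, which turns with the dial; the white pointer is on its -x half.
- core: The spent core: plain cardboard tube, 30 mm outside, 24 mm bore, 76 mm long, 20 g. It starts upright on the spindle, resting on the platter. Origin: centre of its lower end; z along the tube.
- core_mid (a point): Middle of the spent core, on its axis, 38 mm from either end.
- tray: Open, shallow steel tray, fixed on the table, 130 (its x) x 160 (its y) x 30 mm high, walls and floor 4 to 5 mm thick. Origin: centre of its underside. The core may stand or lie in it.
- roll: The tall label roll to mount: rigid white paper wound on a narrow cardboard core, 62 mm across, 76 mm tall, bore 24 mm right through, 0.14 to 0.28 kg. It stands upright on the table. Origin: centre of its underside; z up. Both ends are alike.
- roll_mid (a point): Middle of the tall roll, on its axis, 38 mm above its underside.
- hub: Aluminium retaining hub standing on its wide flange: flange 58 mm across and 10 mm thick below, neck 40 mm across and 28 mm tall above it (38 mm in all), 24 mm bore right through, 0.16 to 0.26 kg. Origin: centre of the flange's underside; z up. Grip it by the neck.
- short_roll: A wrong roll, to be left alone: white paper, 62 mm across, only 45 mm tall, with a wide 40 mm bore. It stands on the table; it and the tall roll may be in either of two places. Origin: centre of its underside.
- jar_a: Lidded glass specimen jar, 58 mm across, 85 mm tall, standing in front of the unwinder. Leave alone. Origin: centre of its underside.
- jar_b: Lidded glass specimen jar, 58 mm across, 95 mm tall, standing beyond the rolls towards the left (+y) side. Leave alone. Origin: centre of its underside.
Not all that is in view belongs to the job. Leave any blue look-alike of the hub alone. Leave any pink look-alike of the core alone.

How it is judged:
By the outcome, as a careful person would: the job done as asked, in the order asked, and still so for the second after the job is handed in, with the robot touching nothing.
It also fails if it takes over 72 s, if anything falls off the work surface, if the arm or the gripper's body presses on something with over 40 N, if the wrist force passes 120 N, or if a joint passes its speed limit or range.

### The arm

A 6-joint arm with a two-finger parallel gripper is mounted at the origin on the work surface. World frame = base frame: x ahead of the robot, y to its left, z up, the work surface at z = 0. Lengths are in m, angles in rad, forces in N, time in s.
With the tool pointing down it reaches from about 0.375 to 0.975 m from the base axis. Payload 3.8 kg.
Tool frame: the origin (TCP) lies between the finger pads; the fingertips stand 8 mm ahead of it and the grasp point (between the pads) lies 11 mm behind it (tcp_to_tips is the distance from the TCP to the fingertips, in m); z points along the fingers, y is the line along which they close (so a half turn about z gives the same grasp; the last joint's range is limited). The gripper opens to 85 mm and grips with 20 to 120 N. Pads are 22 mm wide; open, the fingers measure 114 mm over their backs; the gripper's body (76 mm by 85 mm) begins 54 mm behind the grasp point. The pads swing forward as they close: fully open they stand 13 mm farther back than shut.
Start: joints at [-1.31, 0.264, 1.604, -0, 1.274, -0.037], TCP at [0.198, -0.645, 0.239] pointing down, gripper open.
Joint ranges: [-2.63, 2.63], [-0.94, 2.18], [0.31, 2.57], [-1.31, 4.45], [0, 2.66], [-2.55, 2.55]. Speed limits (rad/s): [2.57, 2.57, 3.14, 3.14, 3.14, 3.14].

### API

Orientations are given as a rotation vector (axis times angle).
In Python, from workcell import * gives the robot as it stands.
- The arm moves only by the tool move_arm, never from a script. Its argument "series" is one flat list of numbers, 7 for each row, row after row: the finger opening in cm, from 0 to 8.54, then the shift along the tool's x, y, z in cm, then the turn, a rotation vector about the tool's x, y, z in degrees. A call has 1 to 5 rows; each row shifts and turns the commanded pose from where the row before left it, along the tool's axes as they then stand; what a row does not reach is not made up. A row lasts 1/8 s, in which the tool goes at most 62.5 mm and 10.7 degrees, less where a joint would pass 70% of its speed; a pose out of reach is approached as far as the arm can. A call is refused whole if a number of a shift passes 6.25 or a number of a turn 10.7, either way. A call with a gripper value outside its range is refused whole. The fingers move at their own pace and stop on an object; "grip_force" is the grip in N (left out, the last holds). Time passes only in rows, so rows that do not move let the fingers close. It gives the time, the measured TCP pose, the force, the opening and the grip force at its end, in the units of the state.
- read_state(): the state, without advancing time (a new reading comes with each control period).
- read_camera(name): name is "scene" or "side" or "wrist"; returns the picture (420x560x3 uint8, red, green, blue); there is no depth.
- calibration(name): a dict with "camera_matrix" (3x3 intrinsics, pixels), "k1" (the pictures are not rectified: a ray, as slopes to the right and down, at radius r is drawn at 1 + k1 r^2 times it, then the intrinsics apply), "rvec" (rotation vector, rad) and "tvec" (3), from world to camera coordinates, as OpenCV has them. Camera axes: x right, y down, z forward; pixel columns grow to the right and rows downward; lengths in m; the calibration is good to about 2 mm. A picture is of the moment at which its call begins: read the wrist's pose just before it. calibration takes no time and is no camera call; for the wrist camera it gives the pose at the moment of the call.
- finish_job(): hands the job in; it is judged then, once.
The state is a dict: "time": time; "q": joint angles; "joint_vel": joint speeds; "joint_torque": joint torques, N m; "tool_pos": TCP position; "tcp_rot": TCP orientation; "wrist_force": force on the tool from outside, world axes, zero at the start; "torque": the same for the moment, N m; "width": opening from 0.0 (shut) to 1.0 (fully open); "grip_force": force on a finger pad.
Only numpy, scipy, OpenCV 4.12 (cv2) and the standard library are available. Lean on these libraries where they do the work, as an engineer would, in place of code of your own. Each camera call takes 0.05 s, during which the arm holds its last target. There are 200 camera calls.

## Working session

There is one attempt and no reset: what is moved stays moved. The work goes in short steps, Python scripts to look and compute and a tool call to move; the robot and the scene stay as the last step left them, time stands still between calls to the robot, and variables do not carry over. Pictures are saved under pics/ and viewed, at most 10 in all, crops included, and the job is handed in when it is done.

Besides the shell and the picture viewer there is one more tool, called after "Emit:" as name(argument=value, ...) on one line, values as JSON. move_arm: Moves the arm, as the interface text tells. Its arguments: {"type":"object","properties":{"series":{"type":"array"},"grip_force":{"type":"number"}},"required":["series"]}

```bash
mkdir -p pics; ls; python3 - <<'E'
from workcell import *
import cv2,numpy as np
s=read_state();print(s)
for n in("scene","side"):
    im=read_camera(n);cv2.imwrite(f"pics/{n}.png",im[...,::-1]);c=calibration(n);print(n,c)
a=cv2.imread("pics/scene.png");b=cv2.imread("pics/side.png")
E
```

```text
pics
{'time': 0.0, 'q': array([-1.30989545e+00,  2.64772110e-01,  1.60537902e+00, -1.59778689e-05,
        1.27366063e+00, -3.68920072e-02]), 'joint_vel': array([-0.00058787, -0.00039961,  0.00151148,  0.00138244,  0.00016092,
        0.00018792]), 'joint_torque': array([-3.27013840e-04, -5.15117562e+01, -3.67313647e+01, -2.79824790e-04,
        1.27869731e-02, -1.98412636e-05]), 'tool_pos': array([ 0.19786943, -0.64461194,  0.2379465 ]), 'tcp_rot': array([-3.10465193e+00, -4.65725852e-01,  4.13154418e-04]), 'wrist_force': array([-0.40632367, -0.43469053, -0.62625205]), 'torque': array([ 0.03468461,  0.01173395, -0.00200587]), 'grip_force': 0.0, 'width': 0.9998149004821404}
scene {'camera_matrix': array([[412.41559501,   0.        , 285.16015986],
       [  0.        , 412.41559501, 209.69810822],
       [  0.        ,   0.        ,   1.        ]]), 'k1': -0.08502100926319829, 'rvec': array([ 0.97002327,  2.29368908, -1.21628104]), 'tvec': array([ 0.38034305, -0.14816671,  1.31034794])}
side {'camera_matrix': array([[484.65951361,   0.        , 272.63839349],
       [  0.        , 484.65951361, 212.67105445],
       [  0.        ,   0.        ,   1.        ]]), 'k1': -0.14237696798900376, 'rvec': array([ 0.92353511, -2.3945334 ,  1.19140269]), 'tvec': array([0.38711282, 0.28267335, 1.1554788 ])}
```

View pics/scene.png

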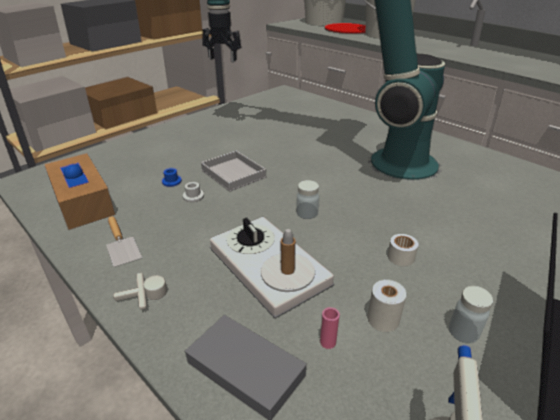

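View pics/side.png

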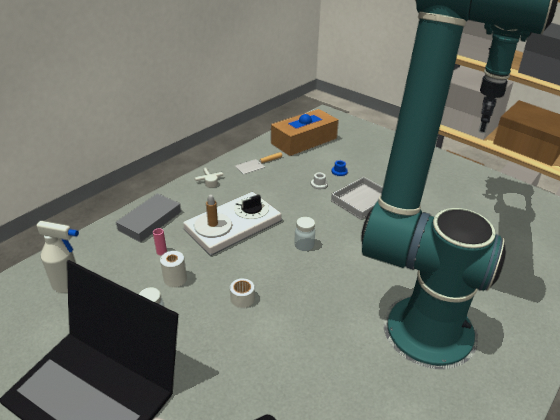

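Scene view: the spent core is brown, on the spindle at (288,255); the pink tube at (330,328) is a decoy. There are two white rolls. The one at (388,305) is tall with a narrow bore, so it is the one to mount. The one at (403,249) is short with a wide bore. The hub is the silver one at (192,192), and the blue one at (171,177) is a decoy. The tray is at (233,170), the dial at (250,235), jar_a at (308,200) and jar_b at (472,315). I'll confirm these in enlarged crops.

```bash
python3 - <<'E'
import cv2
a=cv2.imread("pics/scene.png");b=cv2.imread("pics/side.png")
def crop(im,x,y,w,h,k,n):
    c=cv2.resize(im[y:y+h,x:x+w],None,fx=k,fy=k,interpolation=cv2.INTER_CUBIC)
    for i in range(0,w,20): cv2.line(c,(int(i*k),0),(int(i*k),6),(0,0,255),1);cv2.putText(c,str(x+i),(int(i*k)+1,16),0,.35,(0,0,255))
    for i in range(0,h,20): cv2.line(c,(0,int(i*k)),(6,int(i*k)),(0,0,255),1);cv2.putText(c,str(y+i),(8,int(i*k)+4),0,.35,(0,0,255))
    cv2.imwrite(n,c)
crop(a,160,145,266,200,3,"pics/c1.png")
crop(b,130,150,260,170,3,"pics/c2.png")
E
```

```text
(no output)
```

View pics/c1.png

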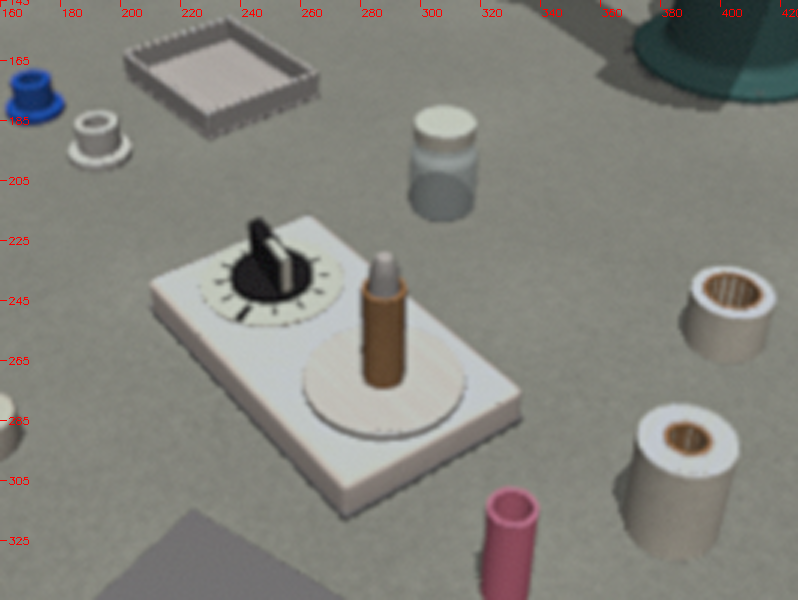

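View pics/c2.png

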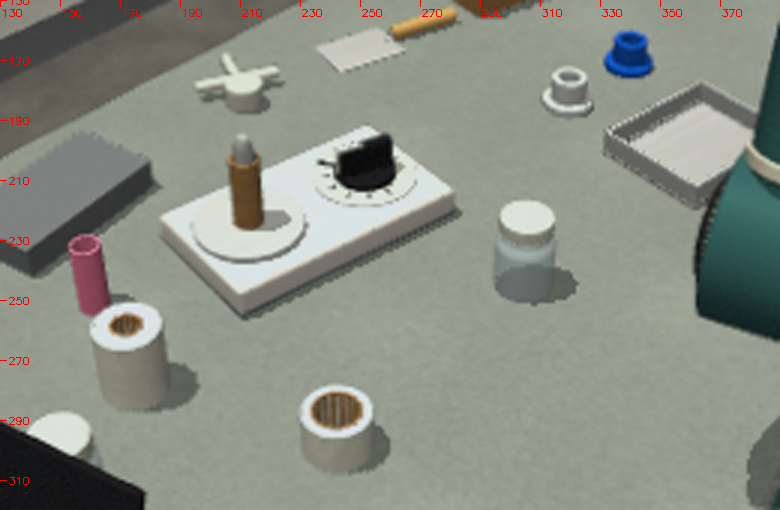

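Crops confirm it. The tall narrow-bore roll has its top at scene (389,292) and side (172,258). The silver hub's top is at scene (192,186) and side (320,175). The core is the brown one, and the thick dial mark is at scene (241,249). Now triangulating.

```bash
cat > h.py <<'E'
import numpy as np,cv2
from scipy.optimize import least_squares
def proj(P,c):
    P=np.atleast_2d(P).astype(float);X=P@cv2.Rodrigues(c['rvec'])[0].T+c['tvec']
    s=X[:,:2]/X[:,2:];s=s*(1+c['k1']*(s**2).sum(1,keepdims=True));K=c['camera_matrix']
    return s*[K[0,0],K[1,1]]+K[:2,2]
def tri(obs,z=None): # obs: list of (calib,(u,v))
    f=lambda p:np.concatenate([proj(p if z is None else [*p,z],c)[0]-uv for c,uv in obs])
    r=least_squares(f,[.7,0,.05] if z is None else [.7,0]);return r.x,np.abs(r.fun).max()
E
python3 - <<'E'
from workcell import *
from h import *
S,D=calibration("scene"),calibration("side")
A=lambda u,v:np.array([160+u/3,145+v/3]);B=lambda u,v:np.array([130+u/3,150+v/3])
pts=dict(roll=((688,440),(127,327)),short=((733,291),(337,409)),hub=((97,122),(569,75)),coretop=((384,287),(245,158)),platter=((384,378),(249,222)),
 scale=((271,281),(365,172)),jara=((445,120),(527,215)),spt=((384,256),(241,139)),
 # unwinder corners: scene left = side top ; scene top= side right ; scene right= side bottom; scene bottom=side left
 uL=((150,285),(368,127)),uT=((310,216),(455,190)),uR=((521,392),(245,292)),uB=((345,490),(162,222)))
for k,(a,b) in pts.items():
    x,e=tri([(S,A(*a)),(D,B(*b))]);print(k,x.round(4),e.round(2))
# unwinder fit
C=np.array([[sx*.075,sy*.13] for sx,sy in((-1,-1),(1,-1),(1,1),(-1,1))])
U={k:tri([(S,A(*pts[k][0])),(D,B(*pts[k][1]))],.035)[0] for k in('uL','uT','uR','uB')};print({k:v.round(3) for k,v in U.items()})
# tray scene corners
for k,uv in dict(l=(124,57),t=(230,20),r=(319,73),b=(211,118)).items(): print('tray s',k,tri([(S,A(*uv))],.03)[0].round(3))
for k,uv in dict(l=(604,143),t=(701,82),b=(699,190)).items(): print('tray d',k,tri([(D,B(*uv))],.03)[0].round(3))
for k,uv in dict(mark=(243,313),p0=(270,238),p1=(287,285)).items(): print(k,tri([(S,A(*uv))],.04 if k=='mark' else .075)[0].round(3))
print('jarb',tri([(S,(477,299))],.095)[0])
E
```

```text
roll [0.5924 0.3069 0.0731] 0.36
short [0.4109 0.2353 0.0447] 0.1
hub [ 0.5881 -0.312   0.0373] 0.08
coretop [0.6531 0.1104 0.1172] 0.27
platter [0.6539 0.1117 0.0402] 0.16
scale [ 0.6317 -0.0273  0.0351] 0.0
jara [ 0.4279 -0.0344  0.0854] 0.36
spt [0.6536 0.1114 0.1417] 0.95
uL [ 0.6934 -0.0963  0.0275] 0.23
uT [ 0.5486 -0.0723  0.0305] 0.21
uR [0.5895 0.1786 0.029 ] 0.48
uB [0.7336 0.1552 0.025 ] 0.79
{'uL': array([ 0.695, -0.091]), 'uT': array([ 0.549, -0.07 ]), 'uR': array([0.591, 0.181]), 'uB': array([0.736, 0.16 ])}
tray s l [ 0.487 -0.41 ]
tray s t [ 0.358 -0.397]
tray s r [ 0.374 -0.244]
tray s b [ 0.503 -0.253]
tray d l [ 0.486 -0.241]
tray d t [ 0.476 -0.412]
tray d b [ 0.365 -0.24 ]
mark [ 0.675 -0.009]
p0 [ 0.631 -0.027]
p1 [0.66  0.023]
jarb [0.52325131 0.43694176]
```

Heights check: roll 73 mm (should be 76), hub 37 (38), platter 40 (43), short roll 45, jar 85, all within calibration error. The unwinder yaw is about -9°. Next I square the tool to the world axes and fly past the hub.

Emit:
move_arm(series=[8.5,0,0,-3,0,0,8.53,8.5,0,0,-3,0,0,8.53,8.5,4.33,-3.7,0,0,0,0,8.5,4.33,-3.7,0,0,0,0,8.5,4.33,-3.7,0,0,0,0])

```text
time: 0.72
tool_pos: [0.3288, -0.533, 0.2987]
tcp_rot: [-3.141, 0.001, 0.0]
wrist_force: [-0.1, -0.8, -0.5]
width: 0.998
grip_force: 0.0
```

Emit:
move_arm(series=[8.5,4.33,-3.7,0,0,0,0,8.5,4.33,-3.7,0,0,0,0,8.5,4.33,-3.7,0,0,0,0,8.5,4.33,-3.7,0,0,0,0,8.5,4.33,-3.7,0,0,0,0])

```text
time: 1.35
tool_pos: [0.5454, -0.3477, 0.2987]
tcp_rot: [-3.141, -0.0, 0.001]
wrist_force: [0.2, -1.0, 0.8]
width: 0.992
grip_force: 0.0
```

```bash
python3 - <<'E'
from workcell import *
from h import *
import pickle
s=read_state();c=calibration("wrist");im=read_camera("wrist")
print(s['tool_pos'],s['tcp_rot'],s['q'],s['time'])
R=cv2.Rodrigues(c['rvec'])[0];print('cam',(-R.T@c['tvec']).round(3),'fwd',R[2].round(3))
pickle.dump((c,im),open('w1.pkl','wb'))
print(proj([[.588,-.312,.038],[.588,-.312,0],[.654,.111,.119]],c).round(0))
E
```

```text
[ 0.54543021 -0.34772398  0.2987057 ] [-3.14125250e+00 -1.85931704e-04  1.11199450e-03] [-6.05992608e-01  1.81930996e-01  1.59443213e+00 -1.26527772e-04
  1.36600508e+00  9.64711117e-01] 1.35
cam [ 0.612 -0.347  0.433] fwd [-0.261 -0.001 -0.965]
[[ 241.  136.]
 [ 244.  134.]
 [-151.   94.]]
```

Emit:
move_arm(series=[8.5,0.8,-5.55,-0.6,0,0,0,8.5,0.8,-5.55,-0.6,0,0,0,8.5,0.8,-5.55,-0.6,0,0,0,8.5,0.8,-5.55,-0.6,0,0,0,8.5,0.8,-5.55,-0.6,0,0,0])

```text
time: 2.02
tool_pos: [0.5841, -0.0702, 0.329]
tcp_rot: [-3.141, 0.0, 0.001]
wrist_force: [0.5, 0.7, 0.1]
width: 0.999
grip_force: 0.0
```

Emit:
move_arm(series=[8.5,0.8,-5.55,-0.6,0,0,0,8.5,0.8,-5.55,-0.6,0,0,0,8.5,0,0,0,0,0,0])

```text
time: 2.4
tool_pos: [0.6005, 0.0429, 0.3413]
tcp_rot: [-3.14, -0.008, -0.0]
wrist_force: [0.1, 0.2, 0.0]
width: 0.997
grip_force: 0.0
```

```bash
python3 - <<'E'
from workcell import *
from h import *
import pickle
s=read_state();c=calibration("wrist");im=read_camera("wrist")
print(s['tool_pos'],s['tcp_rot'],s['time'])
pickle.dump((c,im),open('w2.pkl','wb'))
c1,i1=pickle.load(open('w1.pkl','rb'))
k=2
a=cv2.resize(im[:,:,::-1],None,fx=1.42,fy=1.42)
cv2.imwrite('pics/w2.png',a)
print(proj([[.654,.111,.119],[.654,.111,.043],[.632,-.027,.035]],c).round(0))
E
```

```text
[0.60051964 0.04288245 0.34131861] [-3.14044594e+00 -8.38107971e-03 -1.85656487e-04] 2.4
[[205. 127.]
 [217. 125.]
 [330. 143.]]
```

View pics/w2.png

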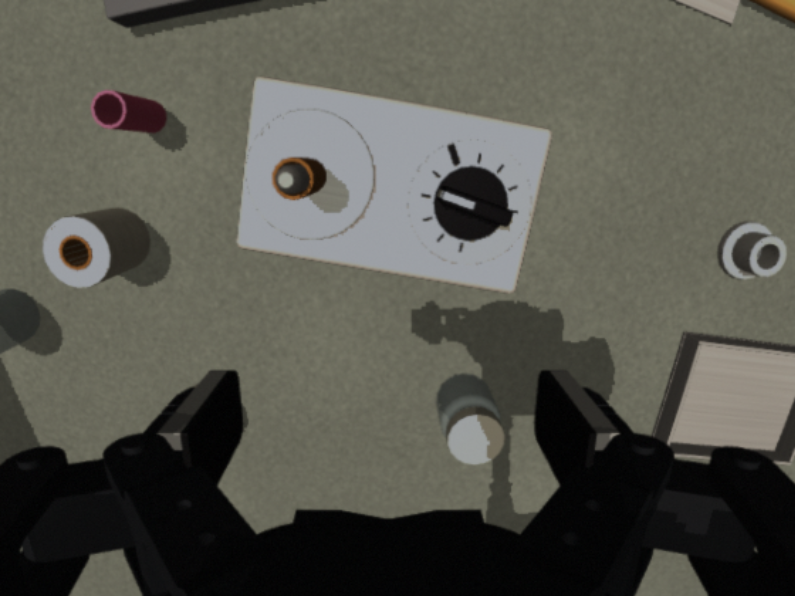

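Wrist view (enlarged pixels): core top at (293,179), spindle tip at (286,180), platter centre (311,174), dial (471,203) with its white pointer towards (440,196), thick mark (453,154), tall roll bore (76,252) and hub top (767,256). Combining these with the fixed views.

```bash
python3 - <<'E'
from workcell import *
from h import *
import pickle
c,im=pickle.load(open('w2.pkl','rb'))
S,D=calibration("scene"),calibration("side")
A=lambda u,v:np.array([160+u/3,145+v/3]);B=lambda u,v:np.array([130+u/3,150+v/3])
W=lambda u,v:np.array([u,v])/1.42
pts=dict(roll=((688,440),(127,327),(76,251),.076),hub=((97,122),(569,75),(767,256),.038),coretop=((384,287),(245,158),(293.5,178.5),.119),platter=((384,378),(249,222),(311,174),.043),
 scale=((271,281),(365,172),(471,201.5),.036),spt=((384,256),(241,139),(286,180),.143))
for k,(a,b,w,z) in pts.items():
    w=W(*w);x,e=tri([(S,A(*a)),(D,B(*b)),(c,w)]);print(k,x.round(4),e.round(2),'wrist@z',tri([(c,w)],z)[0].round(4),'fixed@z',tri([(S,A(*a)),(D,B(*b))],z)[0].round(4))
P={k:tri([(c,W(*v))],.035)[0] for k,v in dict(a=(258,77),b=(551,129),d=(513,292),e=(238,246)).items()}
print({k:v.round(4) for k,v in P.items()},'centre',sum(P.values())/4)
for p,q in(('b','a'),('d','e')):
    d=P[p]-P[q];print('yaw of -y',np.degrees(np.arctan2(*d[::-1]))+90)
ce=np.array(tri([(c,W(471,201.5))],.036)[0]);m=tri([(c,W(453,154))],.036)[0]-ce
print('mark deg',np.degrees(np.arctan2(*m[::-1])))
p0,p1=[tri([(c,W(*u))],.075)[0] for u in((440,196.5),(474,206))];d=p0-p1;print('pointer',p0,p1,np.degrees(np.arctan2(*d[::-1])))
b0,b1=[tri([(c,W(*u))],.075)[0] for u in((438,193),(514,215))];print('bar mid',(b0+b1)/2,np.linalg.norm(b0-b1))
cv2.imwrite('pics/dial.png',cv2.resize(im[85:205,270:400,::-1],None,fx=5,fy=5,interpolation=cv2.INTER_CUBIC))
E
```

```text
roll [0.5948 0.307  0.0734] 0.89 wrist@z [0.5962 0.3051] fixed@z [0.5933 0.3077]
hub [ 0.5888 -0.3141  0.0373] 0.63 wrist@z [ 0.5892 -0.314 ] fixed@z [ 0.5882 -0.3115]
coretop [0.6546 0.1101 0.1172] 0.56 wrist@z [0.6551 0.1096] fixed@z [0.6536 0.1113]
platter [0.6555 0.1098 0.0391] 1.17 wrist@z [0.6563 0.1086] fixed@z [0.6545 0.1131]
scale [ 0.6329 -0.029   0.0344] 0.88 wrist@z [ 0.6335 -0.0292] fixed@z [ 0.6319 -0.0268]
spt [0.6546 0.1107 0.1413] 1.1 wrist@z [0.6549 0.1101] fixed@z [0.6539 0.112 ]
{'a': array([0.7362, 0.1523]), 'b': array([ 0.6959, -0.0956]), 'd': array([ 0.5518, -0.0719]), 'e': array([0.5931, 0.1776])} centre [0.64428516 0.04059305]
yaw of -y -9.236119784047375
yaw of -y -9.400583036882054
mark deg 23.118896123211783
pointer [0.64010391 0.00207088] [ 0.63289928 -0.02530212] 75.25406353467193
bar mid [ 0.6344788  -0.02709544] 0.06388198813304478
```

View pics/dial.png

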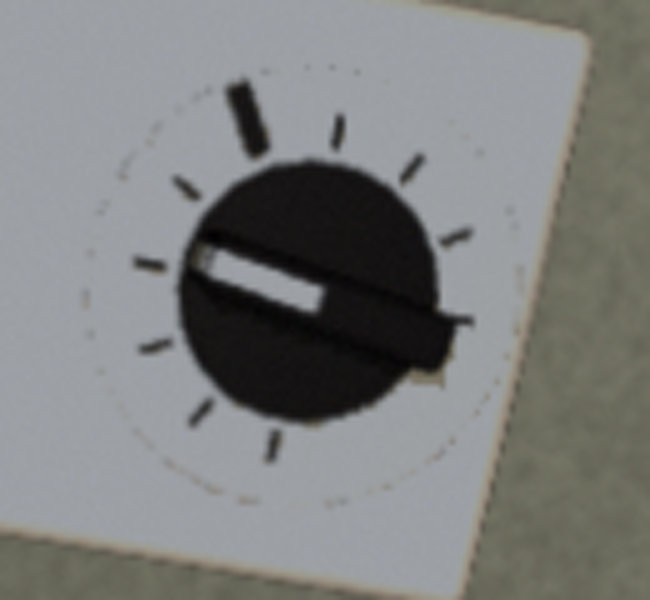

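Emit:
move_arm(series=[6,2.7,-3.4,3,0,0,0,6,2.7,-3.4,3,0,0,0,6,0,0,5,0,0,0,6,0,0,0,0,0,0,6,0,0,0,0,0,0])

```text
time: 3.08
tool_pos: [0.6548, 0.1058, 0.2325]
tcp_rot: [3.141, -0.002, 0.001]
wrist_force: [0.4, -0.0, 0.2]
width: 0.701
grip_force: 0.0
```

Emit:
move_arm(series=[6,0,-0.42,4.5,0,0,0,6,0,0,4.7,0,0,0,6,0,0,4.7,0,0,0,6,0,0,0,0,0,0,6,0,0,0,0,0,0])

```text
time: 3.7
tool_pos: [0.6569, 0.1112, 0.0961]
tcp_rot: [-3.141, 0.001, -0.008]
wrist_force: [0.8, 0.1, 0.4]
width: 0.704
grip_force: 0.0
```

Emit:
move_arm(series=[2.6,0,0,0,0,0,0,2.6,0,0,0,0,0,0,2.6,0,0,0,0,0,0,2.6,0,0,0,0,0,0,2.6,0,0,0,0,0,0], grip_force=20)

```text
time: 4.32
tool_pos: [0.6567, 0.1117, 0.0956]
tcp_rot: [-3.141, -0.0, -0.008]
wrist_force: [-0.2, -1.0, 8.1]
width: 0.345
grip_force: 19.7
```

Emit:
move_arm(series=[2.6,0,0,-2,0,0,0,2.6,0,0,-5,0,0,0,2.6,0,0,-5,0,0,0,2.6,0,0,0,0,0,0,2.6,-1.5,2.5,0,0,0,0])

```text
time: 4.95
tool_pos: [0.64, 0.0876, 0.2139]
tcp_rot: [-3.141, -0.003, -0.004]
wrist_force: [0.7, -0.7, -0.2]
width: 0.349
grip_force: 21.8
```

Emit:
move_arm(series=[2.6,-2.62,5.15,0,0,0,0,2.6,-2.62,5.15,0,0,0,0,2.6,-2.62,5.15,0,0,0,0,2.6,-2.62,5.15,0,0,0,0,2.6,-2.62,5.15,0,0,0,0])

```text
time: 5.58
tool_pos: [0.5067, -0.1721, 0.2121]
tcp_rot: [-3.141, -0.001, 0.001]
wrist_force: [0.3, -0.2, -0.6]
width: 0.345
grip_force: 21.8
```

Emit:
move_arm(series=[2.6,-2.62,5.15,0,0,0,0,2.6,-2.62,5.15,0,0,0,0,2.6,-2.62,5.15,2,0,0,0,2.6,0,0,4,0,0,0,2.6,0,0,4,0,0,0])

```text
time: 6.2
tool_pos: [0.4289, -0.3263, 0.1115]
tcp_rot: [-3.141, 0.004, -0.0]
wrist_force: [0.1, 1.1, 0.3]
width: 0.347
grip_force: 21.8
```

Emit:
move_arm(series=[2.6,0,0,3,0,0,0,2.6,0,0,0,0,0,0])

```text
time: 6.45
tool_pos: [0.4271, -0.3233, 0.0793]
tcp_rot: [-3.137, 0.0, 0.009]
wrist_force: [-0.1, 0.8, -0.1]
width: 0.347
grip_force: 21.8
```

Emit:
move_arm(series=[2.6,0,0,1.2,0,0,0,2.6,0,0,0.5,0,0,0,2.6,0,0,0.3,0,0,0,2.6,0,0,0.2,0,0,0,2.6,0,0,0,0,0,0])

```text
time: 7.08
tool_pos: [0.43, -0.3256, 0.0605]
tcp_rot: [3.141, 0.0, 0.0]
wrist_force: [0.0, 0.4, -0.6]
width: 0.349
grip_force: 21.8
```

Emit:
move_arm(series=[2.6,0,0,0.15,0,0,0,2.6,0,0,0.15,0,0,0,2.6,0,0,0,0,0,0])

```text
time: 7.45
tool_pos: [0.4297, -0.3255, 0.0571]
tcp_rot: [-3.141, 0.0, 0.0]
wrist_force: [-0.7, -0.2, 1.0]
width: 0.349
grip_force: 21.8
```

Emit:
move_arm(series=[6,0,0,0,0,0,0,6,0,0,0,0,0,0,6,0,0,0,0,0,0,6,0,0,-3,0,0,0,6,0,0,-4,0,0,0])

```text
time: 8.07
tool_pos: [0.4288, -0.3247, 0.1266]
tcp_rot: [-3.139, 0.0, 0.004]
wrist_force: [1.0, -0.7, 0.5]
width: 0.704
grip_force: 0.0
```

```bash
python3 - <<'E'
from workcell import *
from h import *
s=read_state();c=calibration("side");im=read_camera("side");w=read_camera("wrist")
print(s['tool_pos'],s['width'])
a=cv2.resize(im[120:250,290:490,::-1],None,fx=2.2,fy=2.2);b=cv2.resize(w[:,:,::-1],None,fx=.62,fy=.62)
h=max(a.shape[0],b.shape[0]);p=lambda x:cv2.copyMakeBorder(x,0,h-x.shape[0],0,0,0)
cv2.imwrite('pics/t.png',np.hstack([p(a),p(b)]))
E
```

```text
[ 0.42878036 -0.32471734  0.12663901] 0.7037181843815437
```

View pics/t.png

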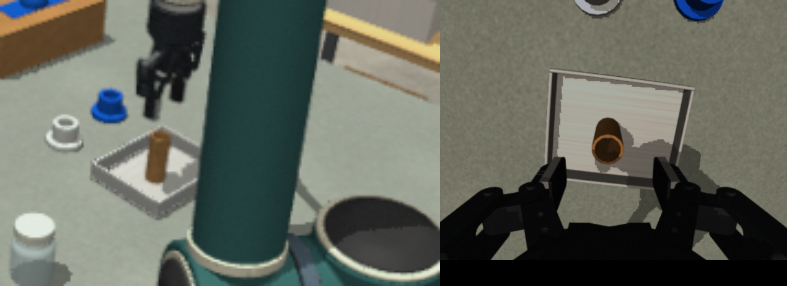

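The core stands in the tray: side crop (157,157), wrist crop (607,150). Now the tall roll.

Emit:
move_arm(series=[8.5,0,0,-4.5,0,0,0,8.5,0,0,-4.5,0,0,0,8.5,1.39,-5.26,0,0,0,0,8.5,1.39,-5.26,0,0,0,0,8.5,1.39,-5.26,0,0,0,0])

```text
time: 8.8
tool_pos: [0.4715, -0.1664, 0.2169]
tcp_rot: [-3.141, 0.001, -0.0]
wrist_force: [0.4, -0.2, 0.4]
width: 0.995
grip_force: 0.0
```

Emit:
move_arm(series=[8.5,1.39,-5.26,0,0,0,0,8.5,1.39,-5.26,0,0,0,0,8.5,1.39,-5.26,0,0,0,0,8.5,1.39,-5.26,0,0,0,0,8.5,1.39,-5.26,0,0,0,0])

```text
time: 9.43
tool_pos: [0.5409, 0.097, 0.2166]
tcp_rot: [3.141, 0.0, -0.001]
wrist_force: [-0.3, -0.7, -0.0]
width: 1.0
grip_force: 0.0
```

Emit:
move_arm(series=[8.5,1.39,-5.26,0,0,0,0,8.5,1.39,-5.26,0,0,0,0,8.5,0,0,0,0,0,0,8.5,0,0,0,0,0,0])

```text
time: 9.93
tool_pos: [0.5682, 0.2002, 0.2163]
tcp_rot: [3.141, 0.001, -0.002]
wrist_force: [0.3, -0.6, 0.7]
width: 0.993
grip_force: 0.0
```

Emit:
move_arm(series=[8.5,0,-4,0,0,0,0,8.5,0,-4,0,0,0,0,8.5,0,0,0,0,0,0,8.5,0,0,0,0,0,0])

```text
time: 10.42
tool_pos: [0.5686, 0.2788, 0.217]
tcp_rot: [3.141, -0.001, -0.001]
wrist_force: [-0.0, -0.4, -0.1]
width: 0.993
grip_force: 0.0
```

```bash
cat >> h.py <<'E'
def top(im,c,guess,z,R=80,thr=150,brown=True):
    """fit ellipse to bright disc near projection of guess, return xy at z"""
    u=proj([*guess,z],c)[0];x,y=int(u[0]),int(u[1]);g=im.min(2)
    m=(g>thr).astype(np.uint8);x0,y0=max(x-R,0),max(y-R,0);m=m[y0:y+R,x0:x+R]
    cs=cv2.findContours(m,cv2.RETR_EXTERNAL,cv2.CHAIN_APPROX_NONE)[0]
    k=max(cs,key=cv2.contourArea);e=cv2.fitEllipse(k);ce=np.array(e[0])+[x0,y0]
    return u.round(1),ce.round(1),np.round(e[1],1),tri([(c,ce)],z)[0].round(4)
E
python3 - <<'E'
from workcell import *
from h import *
s=read_state();c=calibration("wrist");im=read_camera("wrist");print(s['tool_pos'],s['tcp_rot'])
for t in(130,150,170): print(top(im,c,(.595,.3065),.076,thr=t))
u=proj([.595,.3065,.076],c)[0].astype(int);x0,y0=u[0]-110,max(u[1]-90,0)
cv2.imwrite('pics/r.png',cv2.resize(im[y0:u[1]+90,max(x0,0):u[0]+110,::-1],None,fx=3,fy=3));print(max(x0,0),y0)
E
```

```text
[0.56863256 0.27882105 0.21698294] [ 3.14054764e+00 -1.41538972e-03 -9.38641226e-04]
(array([237.9, 165.8]), array([237.9, 164.7]), array([75. , 76.4]), array([0.5959, 0.3065]))
(array([237.9, 165.8]), array([237.7, 164.6]), array([74. , 75.6]), array([0.596 , 0.3066]))Traceback (most recent call last):
  File "<stdin>", line 4, in <module>
  File "h.py", line 15, in top
    k=max(cs,key=cv2.contourArea);e=cv2.fitEllipse(k);ce=np.array(e[0])+[x0,y0]
ValueError: max() iterable argument is empty
```

Emit:
move_arm(series=[8.5,2.74,-2.78,0,0,0,0,8.5,0,0,4,0,0,0,8.5,0,0,4,0,0,0,8.5,0,0,0,0,0,0,8.5,0,0,0,0,0,0])

```text
time: 11.1
tool_pos: [0.597, 0.3076, 0.1387]
tcp_rot: [-3.141, 0.002, -0.002]
wrist_force: [-0.1, 0.4, 0.7]
width: 0.995
grip_force: 0.0
```

Emit:
move_arm(series=[8.5,-0.1,0.1,4,0,0,0,8.5,0,0,3,0,0,0,8.5,0,0,1.75,0,0,0,8.5,0,0,0,0,0,0,8.5,0,0,0,0,0,0])

```text
time: 11.72
tool_pos: [0.5967, 0.3079, 0.0518]
tcp_rot: [-3.14, 0.0, -0.005]
wrist_force: [0.3, 1.1, -0.1]
width: 0.995
grip_force: 0.0
```

Emit:
move_arm(series=[5.5,0,0,0,0,0,0,5.5,0,0,0,0,0,0,5.5,0,0,0,0,0,0,5.5,0,0,0,0,0,0,5.5,0,0,0,0,0,0], grip_force=40)

```text
time: 12.35
tool_pos: [0.5966, 0.3078, 0.0518]
tcp_rot: [-3.14, -0.0, -0.005]
wrist_force: [-0.2, -0.6, 6.9]
width: 0.703
grip_force: 44.2
```

Emit:
move_arm(series=[5.5,0,0,-1.5,0,0,0,5.5,0,0,-4,0,0,0,5.5,0,0,-5,0,0,0,5.5,0,0,-5,0,0,0,5.5,0,0,-1,0,0,0])

```text
time: 12.98
tool_pos: [0.5975, 0.3084, 0.2207]
tcp_rot: [-3.138, -0.0, -0.012]
wrist_force: [0.7, -0.3, -2.1]
width: 0.705
grip_force: 44.1
```

Emit:
move_arm(series=[5.5,0,0,0,0,0,0,5.5,1,3,0,0,0,0,5.5,1,4,0,0,0,0,5.5,0,0,0,0,0,0])

```text
time: 13.48
tool_pos: [0.6139, 0.234, 0.211]
tcp_rot: [3.139, -0.005, -0.009]
wrist_force: [-0.4, 1.4, -1.2]
width: 0.704
grip_force: 44.2
```

```bash
python3 - <<'E'
from workcell import *
from h import *
s=read_state();c=calibration("wrist");im=read_camera("wrist");p=s['tool_pos'];print(p,s['tcp_rot'],s['wrist_force'])
for t in(110,130,150): 
  try: print(top(im,c,p[:2],p[2]-.0518+.076,R=130,thr=t))
  except Exception as e: print(e)
u=proj([*p[:2],p[2]+.0242],c)[0].astype(int)
cv2.imwrite('pics/r.png',im[...,::-1]);print(u)
E
```

```text
[0.61392941 0.23401433 0.21096097] [ 3.13865945 -0.00461162 -0.0089857 ] [-0.44958264  1.41823184 -1.2489122 ]
(array([274.4, 307.8]), array([275.7, 299.9]), array([135. , 146.5]), array([0.8615, 0.2394]))
(array([274.4, 307.8]), array([264.2, 257.4]), array([ 48.9, 156.6]), array([0.8583, 0.1973]))
(array([274.4, 307.8]), array([264. , 257.4]), array([ 47.9, 155.2]), array([0.8582, 0.1963]))
[274 307]
```

View pics/r.png

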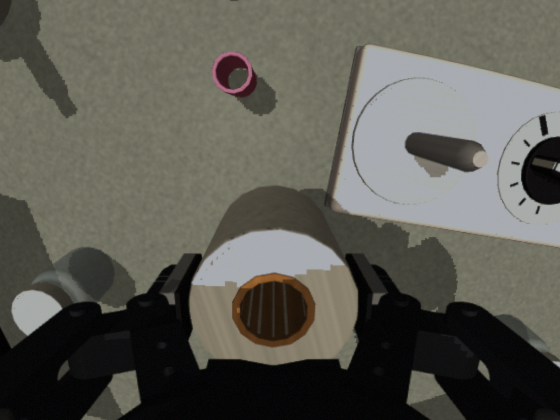

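The roll hangs straight in the pads with its bore at (274,311). The spindle tip is at (480,159) and the platter centre near (421,140).

```bash
python3 - <<'E'
from workcell import *
from h import *
s=read_state();c=calibration("wrist");p=s['tool_pos'];print(p,s['tcp_rot'])
f=lambda u,z:least_squares(lambda q:proj([*q,z],c)[0]-u,p[:2]).x
print('bore',f((274,311.5),p[2]+.0242),'tip',f((480,159),.143),'plat',f((420,141),.043))
E
```

```text
[0.61377155 0.23545789 0.21129169] [ 3.13995395 -0.00360504 -0.00857248]
bore [0.61224865 0.23558768] tip [0.65494689 0.11229403] plat [0.65715643 0.10833862]
```

Emit:
move_arm(series=[5.5,1.42,4.2,0,0,0,0,5.5,1.42,4.2,0,0,0,0,5.5,1.41,4.1,0,0,0,0,5.5,0,0,0,0,0,0,5.5,0,0,0,0,0,0])

```text
time: 14.15
tool_pos: [0.6568, 0.113, 0.2131]
tcp_rot: [-3.141, -0.0, 0.005]
wrist_force: [-0.4, 0.0, -1.4]
width: 0.706
grip_force: 44.4
```

Emit:
move_arm(series=[5.5,0,0,0,0,0,0,5.5,0,0,0,0,0,0])

```text
time: 14.4
tool_pos: [0.6573, 0.1135, 0.2146]
tcp_rot: [-3.141, -0.003, 0.001]
wrist_force: [0.4, 0.2, -1.2]
width: 0.707
grip_force: 44.4
```

Emit:
move_arm(series=[5.5,-0.1,0.25,1,0,0,0,5.5,0,0,1,0,0,0,5.5,0,0,0.7,0,0,0,5.5,0,0,0,0,0,0])

```text
time: 14.9
tool_pos: [0.6559, 0.1096, 0.1863]
tcp_rot: [3.141, -0.0, -0.004]
wrist_force: [0.3, -0.8, -1.0]
width: 0.706
grip_force: 44.4
```

```bash
python3 - <<'E'
from workcell import *
for i in range(4):
    read_camera("side");s=read_state();print(s['tool_pos'].round(4),s['tcp_rot'].round(4),s['wrist_force'].round(1))
E
```

```text
[0.6563 0.1096 0.187 ] [ 3.1414e+00 -2.0000e-04 -2.0000e-03] [ 0.3  0.7 -1.4]
[0.6567 0.1097 0.1877] [-3.1416e+00  1.0000e-04  3.0000e-04] [-0.7 -0.7 -0.6]
[0.657  0.1097 0.1881] [-3.1415e+00  1.0000e-04 -8.0000e-04] [ 0.5  0.2 -0.8]
[0.6571 0.1097 0.1883] [-3.1414e+00  0.0000e+00 -1.3000e-03] [-0.1  0.4 -1.3]
```

Emit:
move_arm(series=[5.5,-0.1,-0.07,0.7,0,0,0,5.5,0,0,0.8,0,0,0,5.5,0,0,0.8,0,0,0,5.5,0,0,0,0,0,0])

```text
time: 15.6
tool_pos: [0.655, 0.1103, 0.1632]
tcp_rot: [3.141, 0.0, -0.003]
wrist_force: [-1.1, 0.2, -1.6]
width: 0.705
grip_force: 44.4
```

Emit:
move_arm(series=[5.5,0,0,1.2,0,0,0,5.5,0,0,1.3,0,0,0,5.5,0,0,1.3,0,0,0,5.5,0,0,1.2,0,0,0,5.5,0,0,0,0,0,0])

```text
time: 16.23
tool_pos: [0.6549, 0.1103, 0.113]
tcp_rot: [3.141, 0.0, -0.004]
wrist_force: [-0.3, -0.1, -1.2]
width: 0.705
grip_force: 44.4
```

Emit:
move_arm(series=[5.5,0,0,0.5,0,0,0,5.5,0,0,0.3,0,0,0,5.5,0,0,0.3,0,0,0,5.5,0,0,0,0,0,0])

```text
time: 16.73
tool_pos: [0.6555, 0.1104, 0.1036]
tcp_rot: [3.142, 0.0, -0.001]
wrist_force: [-0.9, 0.1, -1.4]
width: 0.706
grip_force: 44.4
```

Emit:
move_arm(series=[5.5,0,0,0.3,0,0,0,5.5,0,0,0.2,0,0,0,5.5,0,0,0.15,0,0,0,5.5,0,0,0,0,0,0,5.5,0,0,0,0,0,0])

```text
time: 17.35
tool_pos: [0.6557, 0.1104, 0.0973]
tcp_rot: [-3.142, -0.0, -0.0]
wrist_force: [0.6, -0.2, -1.7]
width: 0.71
grip_force: 44.4
```

Emit:
move_arm(series=[5.5,0,0,0.1,0,0,0,5.5,0,0,0,0,0,0])

```text
time: 17.6
tool_pos: [0.6557, 0.1104, 0.0962]
tcp_rot: [3.142, -0.0, -0.0]
wrist_force: [-0.1, 0.4, -1.1]
width: 0.705
grip_force: 44.4
```

Emit:
move_arm(series=[5.5,0,0,0.1,0,0,0,5.5,0,0,0.05,0,0,0,5.5,0,0,0,0,0,0])

```text
time: 17.98
tool_pos: [0.6557, 0.1104, 0.0949]
tcp_rot: [3.142, 0.0, -0.0]
wrist_force: [-0.5, -0.5, -0.1]
width: 0.709
grip_force: 44.5
```

Emit:
move_arm(series=[5.5,0,0,0.08,0,0,0,5.5,0,0,0,0,0,0])

```text
time: 18.23
tool_pos: [0.6558, 0.1104, 0.0949]
tcp_rot: [-3.142, -0.0, -0.0]
wrist_force: [-3.8, -0.5, 5.2]
width: 0.705
grip_force: 45.0
```

Contact at exactly the expected height. I'll release.

Emit:
move_arm(series=[8.5,0,0,0,0,0,0,8.5,0,0,0,0,0,0,8.5,0,0,0,0,0,0,8.5,0,0,0,0,0,0,8.5,0,0,-2,0,0,0])

```text
time: 18.85
tool_pos: [0.6539, 0.1102, 0.1123]
tcp_rot: [3.141, 0.0, -0.007]
wrist_force: [0.4, 0.4, 0.2]
width: 0.994
grip_force: 0.0
```

Emit:
move_arm(series=[8.5,0,0,-4,0,0,0,8.5,0,0,-5,0,0,0,8.5,0,0,-4,0,0,0,8.5,-0.7,4.5,0,0,0,0,8.5,-0.7,5,0,0,0,0])

```text
time: 19.48
tool_pos: [0.6426, 0.0152, 0.2473]
tcp_rot: [3.141, 0.004, 0.007]
wrist_force: [-0.2, 0.2, -0.6]
width: 0.994
grip_force: 0.0
```

Emit:
move_arm(series=[6.5,-0.8,5.5,0,0,0,0,6.5,-0.8,5.5,0,0,0,0,6.5,-0.8,5.5,0,0,0,0,6.5,-0.8,5.5,0,0,0,0,6.5,-0.8,5.5,0,0,0,0])

```text
time: 20.1
tool_pos: [0.6017, -0.2615, 0.2461]
tcp_rot: [3.141, 0.0, 0.004]
wrist_force: [-0.1, 0.6, -0.7]
width: 0.76
grip_force: 0.0
```

Emit:
move_arm(series=[6.5,0,3,1.5,0,0,0,6.5,0,0,1.5,0,0,0,6.5,0,0,0,0,0,0,6.5,0,0,0,0,0,0])

```text
time: 20.6
tool_pos: [0.6021, -0.2884, 0.2147]
tcp_rot: [-3.141, -0.002, -0.001]
wrist_force: [-0.1, 0.3, 0.6]
width: 0.763
grip_force: 0.0
```

```bash
python3 - <<'E'
from workcell import *
from h import *
import pickle
s=read_state();c=calibration("wrist");im=read_camera("wrist");p=s['tool_pos'];print(p,s['tcp_rot'],s['time'])
pickle.dump((c,im),open('w3.pkl','wb'))
for t in(110,130,150):
  try: print(top(im,c,(.589,-.314),.01,R=70,thr=t))
  except Exception as e: print(e)
print(proj([[.589,-.314,.038],[.589,-.314,.01]],c))
x,y=proj([.589,-.314,.02],c)[0].astype(int)
a=cv2.resize(im[max(0,y-60):y+60,max(0,x-60):x+60,::-1],None,fx=5,fy=5,interpolation=2);print(max(0,x-60),max(0,y-60))
sd=read_camera("side")[180:290,150:250,::-1];b=cv2.resize(sd,(int(200),int(220)))
h=a.shape[0];cv2.imwrite('pics/hub.png',np.hstack([a,cv2.copyMakeBorder(b,0,h-220,0,0,0)]))
E
```

```text
[ 0.6021434  -0.288376    0.21467859] [-3.14149347e+00 -2.20169610e-03 -7.81689403e-04] 20.6
(array([299.1, 196.4]), array([299.5, 195.6]), array([54.9, 57.5]), array([ 0.5898, -0.3145]))
(array([299.1, 196.4]), array([299.5, 195.5]), array([53.9, 56.2]), array([ 0.5899, -0.3144]))
(array([299.1, 196.4]), array([300.1, 197.3]), array([50.5, 51.2]), array([ 0.5882, -0.3151]))
[[301.28514012 203.43454547]
 [299.06472682 196.44335708]]
239 138
```

View pics/hub.png

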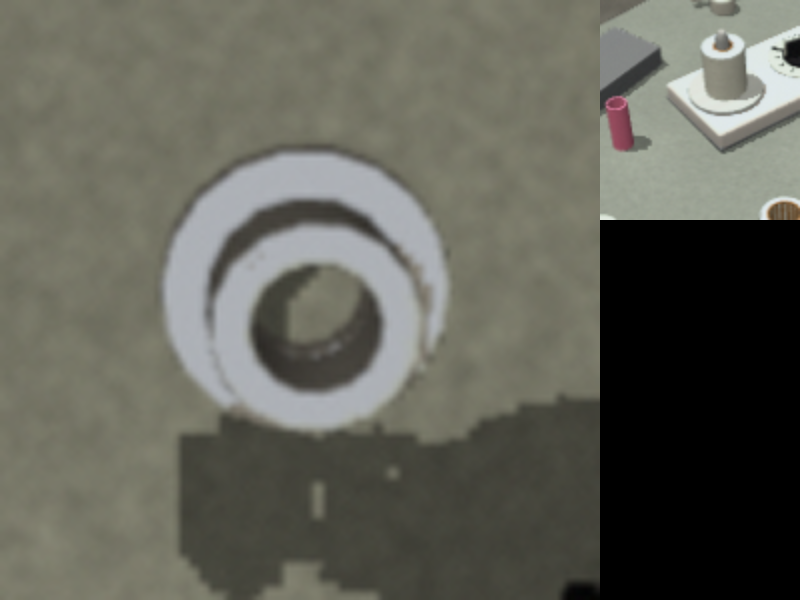

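The hub is centred at crop (317,328), i.e. pixel (302,204), giving (0.589,-0.3145). The inset shows the roll upright on the platter. Descending on the hub.

Emit:
move_arm(series=[6,-1.3,2.6,4,0,0,0,6,0,0,4,0,0,0,6,0,0,4,0,0,0,6,0,0,0,0,0,0,6,0,0,0,0,0,0])

```text
time: 21.32
tool_pos: [0.59, -0.3157, 0.0959]
tcp_rot: [3.14, 0.001, 0.003]
wrist_force: [0.1, -0.4, 0.4]
width: 0.702
grip_force: 0.0
```

Emit:
move_arm(series=[6,0,0,0,0,0,0,6,0,0,0,0,0,0])

```text
time: 21.58
tool_pos: [0.59, -0.3162, 0.0962]
tcp_rot: [3.14, 0.0, 0.005]
wrist_force: [0.1, -0.2, -0.0]
width: 0.703
grip_force: 0.0
```

Emit:
move_arm(series=[6,-0.1,-0.15,3,0,0,0,6,0,0,3,0,0,0,6,0,0,1.4,0,0,0,6,0,0,0,0,0,0,6,0,0,0,0,0,0])

```text
time: 22.2
tool_pos: [0.5888, -0.3147, 0.0214]
tcp_rot: [3.14, 0.0, 0.003]
wrist_force: [0.8, 0.0, 0.5]
width: 0.704
grip_force: 0.0
```

Emit:
move_arm(series=[3.4,0,0,0,0,0,0,3.4,0,0,0,0,0,0,3.4,0,0,0,0,0,0,3.4,0,0,0,0,0,0,3.4,0,0,0,0,0,0], grip_force=40)

```text
time: 22.82
tool_pos: [0.5889, -0.3147, 0.0219]
tcp_rot: [3.14, 0.0, 0.004]
wrist_force: [0.2, 0.9, 5.7]
width: 0.455
grip_force: 40.4
```

Emit:
move_arm(series=[3.4,0,0,-2,0,0,0,3.4,0,0,-5,0,0,0,3.4,0,0,-5,0,0,0,3.4,0,0,-5,0,0,0,3.4,0.82,-5.31,0,0,0,0])

```text
time: 23.45
tool_pos: [0.5993, -0.2652, 0.1981]
tcp_rot: [3.135, -0.007, 0.018]
wrist_force: [1.1, 0.9, -1.9]
width: 0.457
grip_force: 40.8
```

Emit:
move_arm(series=[3.4,0.82,-5.31,0,0,0,0,3.4,0.82,-5.31,0,0,0,0,3.4,0.82,-5.31,0,0,0,0,3.4,0.82,-5.31,0,0,0,0,3.4,0.82,-5.31,0,0,0,0])

```text
time: 24.08
tool_pos: [0.6368, 0.0062, 0.1909]
tcp_rot: [3.141, 0.0, 0.001]
wrist_force: [0.8, -0.6, -2.6]
width: 0.462
grip_force: 40.8
```

Emit:
move_arm(series=[3.4,0.82,-5.31,0,0,0,0,3.4,0.82,-5.31,0,0,0,0,3.4,0,0,0,0,0,0,3.4,0,0,0,0,0,0,3.4,0,0,0,0,0,0])

```text
time: 24.7
tool_pos: [0.6531, 0.1095, 0.1902]
tcp_rot: [3.141, -0.002, -0.0]
wrist_force: [-0.7, -0.7, -1.4]
width: 0.459
grip_force: 40.9
```

Emit:
move_arm(series=[3.4,0,0,0,0,0,0,3.4,0,0,0,0,0,0])

```text
time: 24.95
tool_pos: [0.6533, 0.1098, 0.1901]
tcp_rot: [3.142, -0.002, -0.0]
wrist_force: [-0.7, 0.0, -2.0]
width: 0.461
grip_force: 40.9
```

Emit:
move_arm(series=[3.4,0.15,-0.05,1,0,0,0,3.4,0,0,1,0,0,0,3.4,0,0,0.8,0,0,0,3.4,0,0,0,0,0,0,3.4,0,0,0,0,0,0])

```text
time: 25.58
tool_pos: [0.6549, 0.1113, 0.162]
tcp_rot: [-3.142, -0.0, -0.0]
wrist_force: [-0.5, -0.4, -1.7]
width: 0.457
grip_force: 40.9
```

Emit:
move_arm(series=[3.4,0,0,0.4,0,0,0,3.4,0,0,0.4,0,0,0,3.4,0,0,0,0,0,0])

```text
time: 25.95
tool_pos: [0.6544, 0.1112, 0.1534]
tcp_rot: [3.141, 0.0, -0.002]
wrist_force: [1.2, -0.8, -2.1]
width: 0.456
grip_force: 40.9
```

Emit:
move_arm(series=[3.4,0,0.06,0.4,0,0,0,3.4,0,0,0.3,0,0,0,3.4,0,0,0.2,0,0,0,3.4,0,0,0,0,0,0,3.4,0,0,0,0,0,0])

```text
time: 26.58
tool_pos: [0.6549, 0.1107, 0.1451]
tcp_rot: [-3.142, -0.0, -0.0]
wrist_force: [0.2, 0.0, -1.3]
width: 0.456
grip_force: 40.9
```

Emit:
move_arm(series=[3.4,0,0,0.1,0,0,0,3.4,0,0,0,0,0,0])

```text
time: 26.82
tool_pos: [0.6548, 0.1106, 0.144]
tcp_rot: [-3.142, -0.0, 0.0]
wrist_force: [-0.0, -0.5, -1.5]
width: 0.457
grip_force: 40.9
```

Emit:
move_arm(series=[3.4,0,0,0.1,0,0,0,3.4,0,0,0,0,0,0])

```text
time: 27.08
tool_pos: [0.6547, 0.1106, 0.1429]
tcp_rot: [3.142, 0.0, -0.0]
wrist_force: [-0.1, -0.7, -2.4]
width: 0.46
grip_force: 40.9
```

Emit:
move_arm(series=[3.4,0,0,0.1,0,0,0,3.4,0,0,0.05,0,0,0,3.4,0,0,0,0,0,0])

```text
time: 27.45
tool_pos: [0.6548, 0.1106, 0.1414]
tcp_rot: [3.142, 0.0, -0.0]
wrist_force: [-1.1, 0.2, -1.2]
width: 0.454
grip_force: 40.9
```

Emit:
move_arm(series=[3.4,0,0,0.06,0,0,0,3.4,0,0,0,0,0,0])

```text
time: 27.7
tool_pos: [0.6549, 0.1106, 0.141]
tcp_rot: [-3.142, -0.0, -0.0]
wrist_force: [-0.5, 0.1, -0.9]
width: 0.458
grip_force: 41.0
```

Emit:
move_arm(series=[3.4,0,0,0.07,0,0,0,3.4,0,0,0,0,0,0])

```text
time: 27.95
tool_pos: [0.6551, 0.1107, 0.141]
tcp_rot: [-3.142, -0.0, -0.001]
wrist_force: [-1.3, -0.5, 3.5]
width: 0.456
grip_force: 41.3
```

The hub is seated: contact at 0.141, as expected. Releasing and moving to the dial.

Emit:
move_arm(series=[6.5,0,0,0,0,0,0,6.5,0,0,0,0,0,0,6.5,0,0,0,0,0,0,6.5,0,0,-2,0,0,0,6.5,0,0,-4,0,0,0])

```text
time: 28.58
tool_pos: [0.6535, 0.1104, 0.1995]
tcp_rot: [3.141, 0.0, -0.006]
wrist_force: [1.2, 1.3, -0.8]
width: 0.765
grip_force: 0.0
```

Emit:
move_arm(series=[5,0,0,-4,0,0,0,5,-0.75,4.6,0,0,0,0,4,-0.75,4.6,0,0,0,0,4,-0.75,4.7,0,0,0,0,4,0,0,0,0,0,0])

```text
time: 29.2
tool_pos: [0.6323, -0.0315, 0.2421]
tcp_rot: [3.141, -0.006, 0.003]
wrist_force: [-0.3, 1.4, -0.2]
width: 0.468
grip_force: 0.0
```

```bash
python3 - <<'E'
from workcell import *
from h import *
s=read_state();c=calibration("wrist");im=read_camera("wrist");p=s['tool_pos'];print(p,s['tcp_rot'],s['time'])
u=proj([[.633,-.0285,.044],[.633,-.0285,.075],[.6547,.1106,.157],[.633-.06,-.0285,.036],[.633+.06,-.0285,.036]],c).round(1);print(u)
# white pointer: bright pixels within dark disc
x,y=u[0].astype(int);R=int(abs(u[3,1]-u[4,1])*.25);g=im.min(2)
m=np.zeros(g.shape,np.uint8);cv2.circle(m,(x,y),R,255,-1);w=((g>130)&(m>0)).astype(np.uint8)
n,l,st,ce=cv2.connectedComponentsWithStats(w);print(R,[(st[i,4],ce[i].round(1)) for i in range(1,n) if st[i,4]>15])
k=1+np.argmin([np.hypot(*(ce[i]-u[1])) if st[i,4]>15 else 999 for i in range(1,n)])
r=cv2.minAreaRect(np.argwhere(l==k)[:,::-1].astype(np.float32));b=cv2.boxPoints(r)
e=sorted([(b[i]+b[(i+1)%4])/2 for i in range(4)],key=lambda q:-np.hypot(*(q-np.mean(b,0))))[:2]
P=[tri([(c,q)],.075)[0] for q in e];print(r,P);P.sort(key=lambda q:np.hypot(*(q-[.633,-.0285])));d=P[1]-P[0];print('angle',np.degrees(np.arctan2(d[1],d[0])))
cv2.imwrite('pics/d2.png',im[...,::-1])
E
```

```text
[ 0.63233304 -0.0314681   0.24209347] [ 3.14056227 -0.00616507  0.00316646] 29.2
[[269.9 184.3]
 [269.7 191.1]
 [ 57.5 186.7]
 [270.3 240.2]
 [269.6 120.3]]
29 [(np.int32(163), array([252.6, 187. ]))]
((252.35003662109375, 186.95001220703125), (25.930675506591797, 6.008327960968018), 18.434947967529297) [array([ 0.64047337, -0.00272396]), array([ 0.63306218, -0.02410452])]
angle 70.8820317019055
```

Emit:
move_arm(series=[4,0.05,-0.2,1,0,0,-10,4,0,0,1,0,0,-10,4,0,0,1,0,0,-10,4,0,0,1,0,0,-10,4,0,0,1,0,0,-10])

```text
time: 29.88
tool_pos: [0.6334, -0.0247, 0.1908]
tcp_rot: [-2.842, -1.338, -0.002]
wrist_force: [0.5, 0.9, 0.5]
width: 0.468
grip_force: 0.0
```

Emit:
move_arm(series=[4,0,0,1,0,0,-10,4,0,0,1,0,0,-10,4,0,0,0,0,0,0,4,0,0,0,0,0,0,4,0,0,0,0,0,0])

```text
time: 30.5
tool_pos: [0.6334, -0.026, 0.1711]
tcp_rot: [2.574, 1.8, 0.002]
wrist_force: [0.1, 0.1, 0.0]
width: 0.468
grip_force: 0.0
```

```bash
cat >> h.py <<'E'
def yaw(s):
    R=cv2.Rodrigues(s['tcp_rot'])[0];return np.degrees(np.arctan2(R[1,0],R[0,0])),R
E
python3 - <<'E'
from workcell import *
from h import *
s=read_state();y,R=yaw(s);p=s['tool_pos'];print(p,y,s['time'],s['q'][5])
print('shift cm tool',R.T@(np.array([.633,-.0285,.057])-p)*100)
E
```

```text
[ 0.63343    -0.0260022   0.17112269] 69.93959184837966 30.5 0.26967662438899587
shift cm tool [-0.25524433  0.02963963 11.41219063]
```

Emit:
move_arm(series=[4,-0.25,0.03,4,0,0,0,4,0,0,4,0,0,0,4,0,0,3.3,0,0,0,4,0,0,0,0,0,0,4,0,0,0,0,0,0])

```text
time: 31.12
tool_pos: [0.6333, -0.0289, 0.0587]
tcp_rot: [2.573, 1.801, 0.002]
wrist_force: [0.0, -0.5, 0.8]
width: 0.465
grip_force: 0.0
```

Emit:
move_arm(series=[1,0,0,0,0,0,0,1,0,0,0,0,0,0,1,0,0,0,0,0,0,1,0,0,0,0,0,0,1,0,0,0,0,0,0], grip_force=30)

```text
time: 31.75
tool_pos: [0.6317, -0.0281, 0.0593]
tcp_rot: [-2.573, -1.801, 0.0]
wrist_force: [-6.5, 2.3, 8.6]
width: 0.158
grip_force: 31.5
```

```bash
python3 - <<'E'
from workcell import *
from h import *
s=read_state();y,R=yaw(s);print(s['tool_pos'],y,s['torque'],s['wrist_force'])
E
```

```text
[ 0.63166032 -0.02814904  0.05934158] 69.98597771227266 [ 0.34286895  0.93289802 -0.00187973] [-6.50713334  2.32142546  8.64926666]
```

Emit:
move_arm(series=[1,0,-0.12,0,0,0,9.86,1,0,0,0,0,0,9.86,1,0,0,0,0,0,9.86,1,0,0,0,0,0,9.86,1,0,0,0,0,0,9.86])

```text
time: 32.38
tool_pos: [0.6312, -0.0278, 0.0593]
tcp_rot: [-3.091, -0.555, -0.001]
wrist_force: [-4.0, 2.5, 6.6]
width: 0.159
grip_force: 31.3
```

Emit:
move_arm(series=[1,0,0,0,0,0,0,1,0,0,0,0,0,0,1,0,0,0,0,0,0])

```text
time: 32.75
tool_pos: [0.6312, -0.0278, 0.0594]
tcp_rot: [-3.09, -0.564, -0.001]
wrist_force: [-4.6, 1.7, 6.2]
width: 0.158
grip_force: 31.2
```

```bash
python3 - <<'E'
from workcell import *
from h import *
s=read_state();y,R=yaw(s);print(s['tool_pos'],y,s['torque'],R.T@s['wrist_force'],s['q'][5])
E
```

```text
[ 0.631182   -0.0277592   0.05935601] 20.690268281964073 [ 0.34440628  0.70872437 -0.0031839 ] [-3.69065529 -3.20040183 -6.16143443] 1.125251719860293
```

Emit:
move_arm(series=[4,0,0,0,0,0,0,4,0,0,0,0,0,0,4,0,0,-1,0,0,0,4,0,0,-4,0,0,0,4,0,0,-5,0,0,0])

```text
time: 33.38
tool_pos: [0.6301, -0.0284, 0.1572]
tcp_rot: [-3.09, -0.564, 0.004]
wrist_force: [1.0, 0.6, 1.0]
width: 0.463
grip_force: 0.0
```

Emit:
move_arm(series=[4,-1,0,-5,0,0,0,4,-3,0,-4,0,0,0,4,0,0,0,0,0,0,4,0,0,0,0,0,0,4,0,0,0,0,0,0])

```text
time: 34.0
tool_pos: [0.593, -0.0423, 0.2452]
tcp_rot: [-3.089, -0.565, 0.005]
wrist_force: [-0.2, 0.2, -0.3]
width: 0.471
grip_force: 0.0
```

```bash
python3 - <<'E'
from workcell import *
from h import *
s=read_state();c=calibration("wrist");im=read_camera("wrist");sc=read_camera("scene");print(s['tool_pos'],yaw(s)[0],s['time'])
u=proj([[.6315,-.028,.044],[.6315,-.028,.075]],c);x,y=u[0].astype(int);print(u)
x0,y0=max(0,x-65),max(0,y-65)
a=cv2.resize(im[y0:y0+130,x0:x0+130,::-1],(520,520),interpolation=2)
b=cv2.resize(sc[140:360,150:450,::-1],(270,198),interpolation=cv2.INTER_AREA);print(x0,y0)
d=cv2.resize(sc[200:300,230:330,::-1],(270,270),interpolation=2)
cv2.imwrite('pics/f.png',np.hstack([a,cv2.copyMakeBorder(np.vstack([b,d]),0,520-468,0,0,0)]))
E
```

```text
[ 0.59303608 -0.04228603  0.2452227 ] 20.710481586374044 34.0
[[273.55132146 140.59089214]
 [273.59537417 143.40177474]]
208 75
```

View pics/f.png

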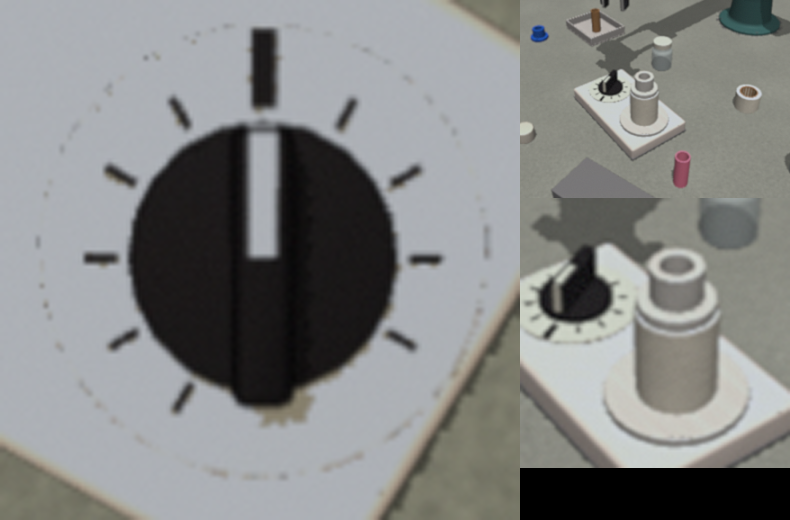

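The pointer, crop column 263, points straight at the thick mark at column 264. The hub sits flat on the roll, the roll on the platter, the core in the tray, and the jars and short roll are where they were. The arm is clear, so I'll hand in.

```bash
python3 -c "
from workcell import *
print(finish_job())"
```

```text
the job is handed in; nothing more can be done
None
```

The unwinder is reloaded and handed in after about 34 s of robot time: core in the tray, tall roll on the platter, hub flat on top, dial pointer on the thick mark, and the short roll and jars untouched as far as the last pictures show.

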